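Lock the flow-cell module with the slotted key

TASK

Take the blue key from its stand, seat its blade fully in the slot of the brass cam lock on top of the flow-cell module, and turn it clockwise until the lock comes up against its stop and the bolt is fully home, without forcing it. Then put the key back upright in its stand, fully down, and leave the other things as they are.

Things in the scene. Friction and masses are not known exactly. Their poses are not given: they have to be found in the camera images.
- key_grip (a point): Centre of the key's blue butterfly handle: 40 mm along key x, 14 mm thick along key y, 38 mm high; 59 mm above the blade's tip. The key stands upright in its stand at the start, 78 mm high overall, about 60 g; z up the key. The blade lies in the plane of the handle (along x).
- key_tip (a point): Centre of the lower end of the key's steel blade, which is 20 mm wide (key x), 4 mm thick (key y), 22 mm long. Above it a flange of 26 mm diameter, then a 12 mm round shank up to the handle, which begins 40 mm above the tip. Axes as the key's. The key works the same turned by half a turn.
- stand_mouth (a point): Centre of the pocket's mouth on the top face of the key stand, a fixed grey block 60 x 50 mm, 30 mm high. The pocket is 24 mm (stand x) by 8 mm (stand y), chamfered, 27 mm deep. With the key fully down its flange lies on the top face, its tip 22 mm below this point, its handle centre 37 mm above it.
- module: Flow-cell module, a fixed box 112 x 92 x 50 mm (x, y, z) with grey body and white lid; origin at the centre of its underside on the bench, z up. The front, with vents and the bolt, faces -x. The lock stands on the lid.
- lock_mouth (a point): Centre of the upper rim of the lock's dark steel collar, on the cam's axis, 66 mm above the bench; axes as the module's (not the slot's). Collar: outer diameter 43, inner 34 mm. The lock unit (collar, flange, bolt, stop) may be set up to 13 degrees either way from true on the lid, which is not measured: the slot has to be found and the stop felt.
- cam_face (a point): Centre of the face of the brass cam in the collar (31 mm diameter) at rest, 1 mm below the rim; axes as the module's. The cam is sprung: it gives way downward by up to 4 mm, at about 3 to 7.5 N, and is hard after that. Twist and press of the key on the module must stay below 35 N in all (sum of the contact forces).
- slot_floor (a point): Centre of the floor of the cam's straight slot, cam at rest; axes as the module's. Slot: 6 mm wide (8 mm at its chamfered top), 25 mm long, 6 mm deep. At the start it lies roughly along module x, 3 to 14 degrees clockwise of it (from above), plus the collar's error. A seated blade tip is at this point or up to 4 mm lower.
- red_dot (a point): Nominal place of the red dot on the collar's rim (the real one turns with the collar), toward module -y. It marks where the slot points when locked, at the stop, a quarter turn clockwise of module x. The cam turns with a steady friction of about 0.06 N m (some 5 to 10 N on the blade's edges) and stays where it is left.
- bolt (a joint): The flat steel bolt driven by the cam, sliding on the lid toward the front of the module into a dark keeper: 0 m withdrawn, 0.008 m fully home at the stop. It moves in step with the cam, 5.1 mm per radian; a noisy reading tells the turn only roughly. The stop is hard: the twist rises at some 3 N m per radian, 35 N is about 0.3 N m.
- white_bottle: Bystander: small white bottle with blue cap, 47 mm diameter, 98 mm high; origin under its centre.
- case: Bystander: dark chip case 44 x 62 x 14 mm lying flat; origin under its centre.
- vial: Bystander: small amber vial with blue cap, 15 mm diameter, 42 mm high; origin under its centre.
Mind the look-alikes: they are no part of the job. There is more than one size of the part that bears key_grip; the job needs the smallest.

How it is judged:
On the way, in this order (a step that is already met when the one before it is completed fails the run):
1. the key's blade is seated in the slot of the cam (horizontal distance between key_tip and lock_mouth below 0.005 m and z of key_tip in the frame of lock_mouth below -0.0058 m), for 0.1 s.
2. the bolt is fully home, turned there with the key in the slot (value of joint bolt above 0.0077 m and horizontal distance between key_tip and lock_mouth below 0.006 m and z of key_tip in the frame of lock_mouth below -0.002 m), for 0.1 s.
At the end, for the whole second after the job is handed in: The bolt is home (more than 7.7 of 8 mm), and the key stands in the stand's pocket, its tip within 6 mm of the pocket's axis and at least 19 mm below the mouth, less than 0.12 rad from upright, released (value of joint bolt above 0.0077 m and horizontal distance between key_tip and stand_mouth below 0.006 m and z of key_tip in the frame of stand_mouth below -0.019 m and angle between key_tip's own z axis and vertical below 0.12 rad and not (contact force between the fingers and anything else above 0.1 N)); the robot touches nothing.
It fails at once if the key presses or twists on the module with more than 35 N (contact force between key and module above 35 N).
It fails at once if a bystander (white bottle, chip case, vial) is moved by more than 20 mm (distance of any of white_bottle, case, vial from where it was at the start of the episode above 0.02 m).
It also fails if it takes over 70 s, if anything falls off the work surface, if the arm or the gripper's body presses on something with over 40 N, if the wrist force passes 120 N, or if a joint passes its speed limit or range.

ROBOT

A 6-joint arm with a two-finger parallel gripper is mounted at the origin on a cart in front of the work surface, level with it; the furniture and walls round the work are solid. World frame = base frame: x ahead of the robot, y to its left, z up, the work surface at z = 0. Lengths are in m, angles in rad, forces in N, time in s.
With the tool pointing down it reaches from about 0.325 to 0.775 m from the base axis. Payload 5.5 kg.
Tool frame: the origin (TCP) lies between the finger pads; the fingertips stand 22 mm ahead of it and the grasp point (between the pads) lies 3 mm ahead of it; z points along the fingers, y is the line along which they close (so a half turn about z gives the same grasp; the last joint's range is limited). The gripper opens to 85 mm and grips with 20 to 120 N. Pads are 22 mm wide; open, the fingers measure 114 mm over their backs; the gripper's body (76 mm by 85 mm) begins 54 mm behind the grasp point. The pads swing forward as they close: fully open they stand 13 mm farther back than shut.
Start: joints at [-1.329, 0.091, 1.231, -0, 1.82, -0.057], TCP at [0.177, -0.573, 0.253] pointing down, gripper open.
Joint ranges: [-2.87, 2.87], [-0.86, 2.18], [0.17, 2.46], [-1.51, 4.65], [0.06, 2.69], [-2.65, 2.65]. Speed limits (rad/s): [2.57, 2.57, 3.01, 3.14, 3.14, 3.14].

INTERFACE

Orientations are given as a 3x3 rotation matrix whose columns are the frame's x, y, z axes.
In Python, from cell import robot gives the robot as it stands. The module is installed in compiled form; this text tells all that it offers.
- The arm moves only by the tool carry_out, never from a script. Its argument "commands" is a list of rows, each a list of 3 entries, a list of its own where there are three numbers: the opening in per cent of the stroke, from 0 (shut) to 100 (fully open), then the shift along the tool's x, y, z in mm, then the turn about the tool's z in degrees. A call has 1 to 5 rows; each row is the pose to reach, as a shift and turn from the pose commanded when the call began, along the tool's axes at that moment; what a row does not reach only later rows make up. A row lasts 1/8 s, in which the tool goes at most 62.5 mm and 10.7 degrees, less where a joint would pass 70% of its speed; a pose out of reach is approached as far as the arm can. A call with a gripper value outside its range is refused whole. The fingers move at their own pace and stop on an object; "grip_force" is the grip in N (left out, the last holds). Time passes only in rows, so rows that repeat a pose let the fingers close. It gives the time, the measured TCP pose, the force, the opening and the grip force at its end, in the units of the state.
- robot.state(): the state, without advancing time (a new reading comes with each control period).
- robot.grab_frame(name): name is "side" or "top"; returns a dict with "img" (400x640x3 uint8, blue, green, red), "camera_matrix" (3x3 intrinsics, pixels), "world_to_cam" (4x4, takes a point from world to camera coordinates). Camera axes: x right, y up, looking along -z (the intrinsics and any distortion apply to the point x, -y, -z); pixel columns grow to the right and rows downward; lengths in m; the calibration is good to about 2 mm. A picture is of the moment at which its call begins. There is no depth.
- robot.close_job(): hands the job in; it is judged then, once.
The state is a dict: "clock": time; "joint_pos": joint angles; "joint_vel": joint speeds; "effort": joint torques, N m; "eef_pos": TCP position; "tcp_rot": TCP orientation; "wrist_force": force on the tool from outside, world axes, zero at the start; "moment": the same for the moment, N m; "grip_width": finger opening in m; "grasp_force": force on a finger pad.
Only numpy, scipy, OpenCV 4.12 (cv2) and the standard library are available. Lean on these libraries where they do the work, as an engineer would, in place of code of your own. Each camera call takes 0.05 s, during which the arm holds its last target. There are 200 camera calls.

## Working session

There is one attempt and no reset: what is moved stays moved. The work goes in short steps, Python scripts to look and compute and a tool call to move; the robot and the scene stay as the last step left them, time stands still between calls to the robot, and variables do not carry over. Pictures are saved under pics/ and viewed, at most 13 in all, crops included, and the job is handed in when it is done.

Besides the shell and the picture viewer there is one more tool, called as name([rows], argument=value, ...), one row to a line, values as JSON. carry_out: Moves the arm, as the interface text tells. Its arguments: {"type":"object","properties":{"commands":{"type":"array"},"grip_force":{"type":"number"}},"required":["commands"]}

```bash
mkdir -p pics
cat > h.py <<'E'
import numpy as np, cv2
from cell import robot
def grab(n):
    f=robot.grab_frame(n); np.savez('pics/%s.npz'%n,**{k:f[k] for k in('img','camera_matrix','world_to_cam')}); return f
def ray(f,u,v):
    K=np.array(f['camera_matrix']);T=np.array(f['world_to_cam'])
    d=np.linalg.inv(K)@[u,v,1]; d=np.array([d[0],-d[1],-d[2]])
    R=T[:3,:3]; return -R.T@T[:3,3], R.T@d
def atz(f,u,v,z):
    c,d=ray(f,u,v); return c+d*(z-c[2])/d[2]
def proj(f,p):
    T=np.array(f['world_to_cam']);q=T[:3,:3]@p+T[:3,3]
    k=np.array(f['camera_matrix'])@[q[0],-q[1],-q[2]]; return k[:2]/k[2]
def crop(f,x,y,w,h,s,name):
    cv2.imwrite('pics/'+name,cv2.resize(f['img'][y:y+h,x:x+w],None,fx=s,fy=s,interpolation=cv2.INTER_CUBIC))
E
python3 - <<'E'
from h import *
t=grab('top');s=grab('side')
cv2.imwrite('pics/top0.png',t['img']);cv2.imwrite('pics/side0.png',s['img'])
for f in(t,s): print(ray(f,320,200),f['camera_matrix'])
st=robot.state();print(st)
E
```

```text
(array([ 0.35692755, -0.41663113,  1.111061  ]), array([ 0.16072573,  0.02978134, -0.986727  ])) [[476.7571308    0.         327.0826226 ]
 [  0.         476.7571308  194.58178565]
 [  0.           0.           1.        ]]
(array([ 0.39684081, -1.04978392,  0.61495623]), array([ 0.16242727,  0.76000259, -0.62936261])) [[388.46145733   0.         317.07324195]
 [  0.         388.46145733 197.97825791]
 [  0.           0.           1.        ]]
{'clock': 0.1, 'joint_pos': array([-1.32869491e+00,  9.17763392e-02,  1.23179004e+00,  1.26186709e-05,
        1.81979238e+00, -5.66892146e-02]), 'joint_vel': array([-0.00046446, -0.00141838, -0.00290046, -0.00053614,  0.00026457,
        0.00066424]), 'effort': array([ 3.51744755e-03, -4.60216641e+01, -4.19217753e+01,  8.69878335e-06,
        1.06310874e-02, -4.42689640e-06]), 'eef_pos': array([ 0.17657447, -0.57320066,  0.25225436]), 'tcp_rot': array([[ 9.55692294e-01,  2.94367235e-01, -4.11539354e-04],
       [ 2.94367502e-01, -9.55690758e-01,  1.71753242e-03],
       [ 1.12280914e-04, -1.76257631e-03, -9.99998440e-01]]), 'wrist_force': array([-1.20387459,  0.82713878, -0.36300604]), 'moment': array([ 0.01364722, -0.01702505, -0.01337776]), 'grasp_force': 0.0, 'grip_width': 0.08551783003953367}
```

View pics/top0.png

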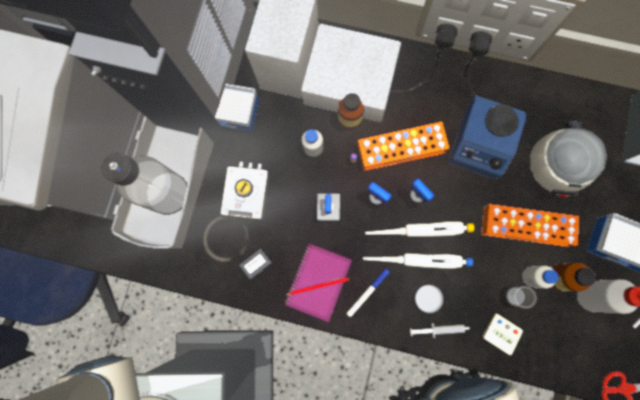

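View pics/side0.png

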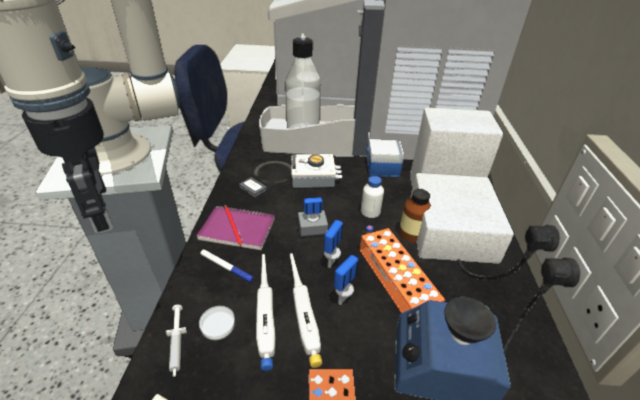

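Candidates for the key: top (327,203) in a grey block, (379,193), and (421,190). In the side view these are (313,213), (332,240) and (345,275). The first stands in the grey stand and looks the smallest. I'll confirm that in one enlarged crop.

Run:
```python
from h import *
t=grab('top');s=grab('side')
R=lambda im,x,y,w,h,W,H:cv2.resize(im[y:y+h,x:x+w],(W,H),interpolation=cv2.INTER_CUBIC)
a=R(t['img'],215,155,60,70,300,350); b=R(t['img'],305,170,130,60,500,231)
c=R(s['img'],280,140,70,60,300,250)
d=R(s['img'],285,185,85,120,350,494)
o=np.zeros((600,800,3),np.uint8)
o[:350,:300]=a;o[350:600,:300]=c
o[:231,300:800]=b; d=cv2.resize(d,(258,365)); o[233:598,310:568]=d
e=R(s['img'],295,190,40,50,230,288);o[240:528,570:800]=e
cv2.imwrite('pics/c1.png',o)
```

```text
(no output)
```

View pics/c1.png

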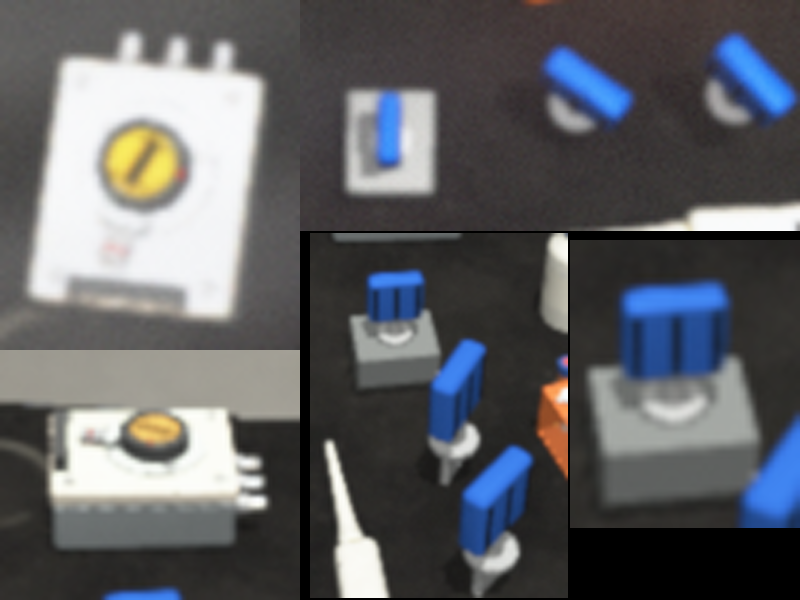

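The crop confirms it. The key at (327,203) stands in the grey stand with its handle along world x. The other two are bigger and stand on pegs. The lock collar is at top (243.6,188), the slot runs from (240.4,192.4) to (246.2,183), and the red dot is at (251.2,190).

```bash
cat >> h.py <<'E'
def tri(f,a,g,b):
    (c1,d1),(c2,d2)=ray(f,*a),ray(g,*b)
    A=np.stack([d1,-d2],1);k=np.linalg.lstsq(A,c2-c1,rcond=None)[0]
    p,q=c1+d1*k[0],c2+d2*k[1];return (p+q)/2,np.linalg.norm(p-q)
E
python3 - <<'E'
from h import *
t=dict(np.load('pics/top.npz'));s=dict(np.load('pics/side.npz'))
A=lambda u,v:(215+u/5,155+v/5)
B=lambda u,v:(305+(u-300)/3.846,170+v/3.846)
np.set_printoptions(precision=4,suppress=True)
L=[atz(t,*A(*p),.05) for p in[(62,58),(264,75),(236,318),(30,298)]]
print('lid',np.array(L),np.mean(L,0),[np.linalg.norm(L[i]-L[i-1]) for i in range(4)])
ang=lambda d:np.degrees(np.arctan2(d[1],d[0]))
print('yaw',ang(L[0]-L[3]),ang(L[1]-L[2]),ang(L[0]-L[1])-90,ang(L[3]-L[2])-90)
c=atz(t,*A(143,165),.066);print('collar',c)
print('slot',ang(atz(t,*A(156,140),.065)-atz(t,*A(127,187),.065)),'dot',ang(atz(t,*A(181,175),.066)-c))
K=[atz(t,*B(*p),.086) for p in[(389,93),(388,164)]];print('key',K,np.mean(K,0),ang(K[0]-K[1]))
S=[atz(t,*B(*p),.03) for p in[(345,90),(436,90),(436,194),(345,193)]];print('stand',np.array(S),np.mean(S,0),ang(S[0]-S[3]),ang(S[1]-S[2]))
print('keytri',tri(t,B(388.5,128.5),s,(313.3,199.6)))
print('side collar', tri(t,A(143,165),s,(280+155*70/300,140+(430-350)*60/250)))
E
```

```text
lid [[ 0.6114 -0.1734  0.05  ]
 [ 0.6015 -0.2663  0.05  ]
 [ 0.49   -0.2542  0.05  ]
 [ 0.5008 -0.1611  0.05  ]] [ 0.5509 -0.2138  0.05  ] [np.float64(0.11130109653879294), np.float64(0.0933434886422474), np.float64(0.11218377032032686), np.float64(0.09369366876204177)]
yaw -6.34164342339232 -6.162815763604967 -6.073792254492503 -6.614236013949196
collar [ 0.5576 -0.2145  0.066 ]
slot -31.02149293167454 dot -105.94522675914212
key [array([ 0.5364, -0.4036,  0.086 ]), array([ 0.4958, -0.4024,  0.086 ])] [ 0.5161 -0.403   0.086 ] -1.7548283870454415
stand [[ 0.5486 -0.3766  0.03  ]
 [ 0.5475 -0.4311  0.03  ]
 [ 0.4849 -0.4298  0.03  ]
 [ 0.4865 -0.3758  0.03  ]] [ 0.5169 -0.4033  0.03  ] -0.7240393183514268 -1.2114796925621483
keytri (array([ 0.5184, -0.4031,  0.0823]), np.float64(0.0034648663167066987))
side collar (array([ 0.5603, -0.2135,  0.0608]), np.float64(0.003156861802591223))
```

```bash
cat >> h.py <<'E'
def go(p,yaw):
    "shift (mm) and turn (deg) in tool axes to TCP p with tool x at world yaw, tool down"
    st=robot.state();R=st['tcp_rot'];y=np.degrees(np.arctan2(R[1,0],R[0,0]))
    d=R.T@(np.array(p)-st['eef_pos'])*1000
    print('t',round(st['clock'],2),'pos',st['eef_pos'].round(4),'yaw',round(y,2),'shift',d.round(1),'turn',round(-((yaw-y+180)%360-180),1),'W',st['wrist_force'].round(1),'M',st['moment'].round(3),'w',round(st['grip_width'],4),'gf',round(st['grasp_force'],1))
E
python3 - <<'E'
from h import *
t=dict(np.load('pics/top.npz'))
# rectified view of the cam at z=.065, 0.25mm/px, world x up, y left
N=200;c=np.array([.5576,-.2145,.065]);r=.025
src=[];dst=[]
for a,b in[(1,1),(1,-1),(-1,-1),(-1,1)]:
    src.append(proj(t,c+[a*r,b*r,0]));dst.append((N/2-b*N/2,N/2-a*N/2))
H=cv2.getPerspectiveTransform(np.float32(src),np.float32(dst))
im=cv2.warpPerspective(t['img'],H,(N,N),flags=cv2.INTER_CUBIC).astype(float)
# brass
yel=(im[...,2]-im[...,0])
m=yel>60
ys,xs=np.nonzero(m);cy,cx=ys.mean(),xs.mean()
(ex,ey),rad=cv2.minEnclosingCircle(np.stack([xs,ys],1).astype(np.float32))
print('brass centre',c[:2]+[(N/2-ey)*.25e-3,(N/2-ex)*.25e-3],rad*.25, 'mean',cx,cy)
Y,X=np.mgrid[:N,:N];ins=np.hypot(X-ex,Y-ey)<rad*.75
w=np.clip(im[...,2][ins].max()*.8-im[...,2][ins],0,None);P=np.stack([N/2-Y[ins],N/2-X[ins]],1)
mu=(P*w[:,None]).sum(0)/w.sum();C=((P-mu)*w[:,None]).T@(P-mu)/w.sum()
e,v=np.linalg.eigh(C);print('slot ang',np.degrees(np.arctan2(v[1,1],v[0,1])),np.sqrt(e)*.25,'slot centre',c[:2]+mu*.25e-3)
red=(im[...,2]-np.maximum(im[...,1],im[...,0]))>50
ry,rx=np.nonzero(red&(np.hypot(X-ex,Y-ey)<95)&(np.hypot(X-ex,Y-ey)>62));print(len(rx),rx.mean(),ry.mean(),'dot ang',np.degrees(np.arctan2(ex-rx.mean(),ey-ry.mean())))
E
```

```text
brass centre [ 0.55963319 -0.21385552] 17.77752685546875 mean 93.03054325017487 90.33970622522733
slot ang 148.7997810239414 [1.29264103 6.00893618] slot centre [ 0.56023298 -0.21273561]
84 162.36904761904762 112.19047619047619 dot ang -107.37596558172193
```

carry_out([
  [50,[310,-50,0],-53],
  [50,[310,-50,0],-53],
  [50,[310,-50,0],-53],
  [50,[310,-50,0],-53],
  [50,[310,-50,0],-53],
])

```text
clock: 0.82
eef_pos: [0.4584, -0.4339, 0.2531]
tcp_rot: [[0.335, 0.942, -0.0], [0.942, -0.335, -0.0], [-0.0, -0.0, -1.0]]
wrist_force: [0.7, -0.0, 0.8]
grip_width: 0.0427
grasp_force: 0.0
```

carry_out([
  [50,[0,0,0],-53],
  [50,[0,0,0],-53],
  [50,[0,0,0],-53],
  [50,[0,0,0],-53],
  [50,[0,0,0],-53],
])

```text
clock: 1.45
eef_pos: [0.4568, -0.435, 0.2529]
tcp_rot: [[-0.551, 0.834, -0.0], [0.834, 0.551, 0.0], [0.001, -0.0, -1.0]]
wrist_force: [0.2, -0.1, 0.2]
grip_width: 0.0426
grasp_force: 0.0
```

carry_out([
  [50,[0,0,0],-53],
  [50,[0,0,0],-53],
  [50,[0,0,0],-53],
  [50,[0,0,0],-53],
  [50,[0,0,0],-53],
])

```text
clock: 2.08
eef_pos: [0.4568, -0.435, 0.2529]
tcp_rot: [[-0.998, 0.062, -0.0], [0.062, 0.998, 0.0], [0.0, 0.0, -1.0]]
wrist_force: [0.7, 0.1, -0.4]
grip_width: 0.0427
grasp_force: 0.0
```

```bash
python3 -c "
from h import *
go([.5165,-.403,.15],178.5)"
```

```text
t 2.08 pos [ 0.4568 -0.435   0.2529] yaw 176.46 shift [-57.7  35.6 102.9] turn -2.0 W [ 0.7  0.1 -0.4] M [-0.005 -0.02  -0.034] w 0.0427 gf 0.0
```

carry_out([
  [50,[-58,36,60],-2],
  [50,[-58,36,100],-2],
  [50,[-58,36,100],-2],
])

```text
clock: 2.45
eef_pos: [0.5159, -0.4001, 0.1457]
tcp_rot: [[-0.999, 0.031, -0.01], [0.031, 0.999, 0.008], [0.01, 0.008, -1.0]]
wrist_force: [-0.1, 0.2, -0.7]
grip_width: 0.0427
grasp_force: 0.0
```

Run:
```python
from h import *
go([.5165,-.403,.07],178.5)
t=grab('top');s=grab('side')
o=np.zeros((600,800,3),np.uint8)
o[:600,:400]=cv2.resize(t['img'][160:250,300:360],(400,600),interpolation=cv2.INTER_CUBIC)
o[:600,400:]=cv2.resize(s['img'][140:245,278:348],(400,600),interpolation=cv2.INTER_CUBIC)
cv2.imwrite('pics/c2.png',o)
```

```text
t 2.45 pos [ 0.5159 -0.4001  0.1457] yaw 178.25 shift [-1.5 -3.5 75.7] turn -0.3 W [-0.1  0.2 -0.7] M [ 0.001  0.073 -0.032] w 0.0427 gf 0.0
```

View pics/c2.png

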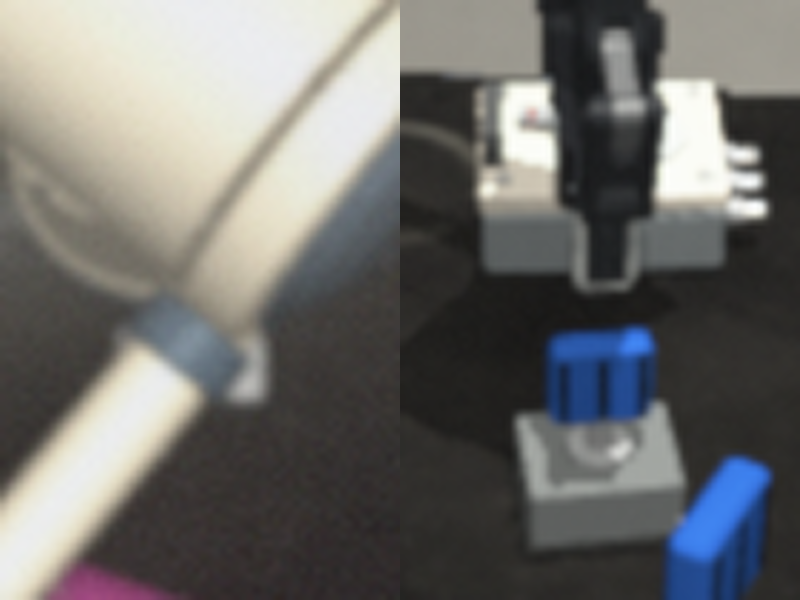

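The top camera is blocked by the arm. In the side crop the fingers (col 605) are in line with the handle (col 602), so I'll descend.

carry_out([
  [50,[-1,-3,0],0],
  [50,[-1,-3,40],0],
  [50,[-1,-3,76],0],
  [50,[-1,-3,76],0],
  [50,[-1,-3,76],0],
])

```text
clock: 3.18
eef_pos: [0.5187, -0.4075, 0.0807]
tcp_rot: [[-0.999, 0.034, 0.003], [0.034, 0.999, -0.003], [-0.003, -0.003, -1.0]]
wrist_force: [0.7, -0.0, 0.8]
grip_width: 0.0423
grasp_force: 0.0
```

Run:
```python
from h import *
go([.5165,-.403,.07],178.5)
s=grab('side')
def px(u,v):return 278+(u-400)/5.714,140+v/5.714
print(proj(s,np.array([.5165,-.403,.086])),px(601,343),proj(s,np.array([.5165,-.403,.048])),px(601,418))
```

```text
t 3.17 pos [ 0.5187 -0.4075  0.0807] yaw 178.08 shift [ 2.4  4.4 10.7] turn -0.4 W [ 0.7 -0.   0.8] M [-0.024  0.041 -0.005] w 0.0423 gf 0.0
[311.6860833 198.4738721] (313.1767588379419, 200.02800140007) [311.48309754 211.72886454] (313.1767588379419, 213.15365768288416)
```

carry_out([
  [0,[0,0,0],0],
  [0,[0,0,0],0],
  [0,[0,0,0],0],
  [0,[0,0,0],0],
], grip_force=60)

```text
clock: 3.72
eef_pos: [0.5187, -0.4062, 0.079]
tcp_rot: [[-0.999, 0.032, 0.002], [0.032, 0.999, -0.001], [-0.002, -0.001, -1.0]]
wrist_force: [-0.7, 2.4, 6.0]
grip_width: 0.0131
grasp_force: 62.0
```

Run:
```python
from h import *
go([.5165,-.403,.07],178.5)
s=grab('side');crop(s,270,150,80,100,6,'c3.png')
```

```text
t 3.73 pos [ 0.5187 -0.4062  0.079 ] yaw 178.14 shift [2.3 3.1 9. ] turn -0.4 W [-0.7  2.4  6. ] M [0.285 0.082 0.062] w 0.0131 gf 62.0
```

View pics/c3.png

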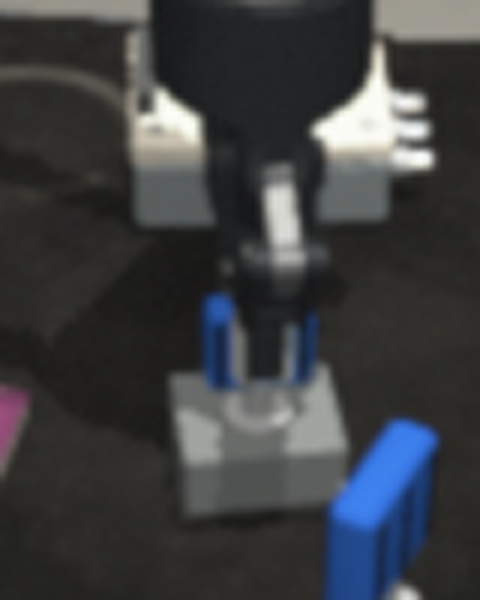

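The grip is 9 mm too high and about 2 mm off in x and y, so I'll open, correct and grip again.

carry_out([
  [40,[0,0,0],0],
  [40,[0,0,0],0],
  [40,[2,3,9],0],
  [40,[2,3,9],0],
  [40,[2,3,9],0],
])

```text
clock: 4.4
eef_pos: [0.5159, -0.4029, 0.0679]
tcp_rot: [[-0.999, 0.033, -0.001], [0.033, 0.999, 0.0], [0.001, 0.0, -1.0]]
wrist_force: [-0.3, -0.4, -0.5]
grip_width: 0.0344
grasp_force: 0.0
```

carry_out([
  [40,[0,0,0],0],
  [40,[0,0,0],0],
])

```text
clock: 4.65
eef_pos: [0.5162, -0.4031, 0.0685]
tcp_rot: [[-0.999, 0.033, 0.0], [0.033, 0.999, -0.0], [-0.0, -0.0, -1.0]]
wrist_force: [0.9, -0.1, -0.2]
grip_width: 0.0344
grasp_force: 0.0
```

carry_out([
  [0,[0,0,0],0],
  [0,[0,0,0],0],
  [0,[0,0,0],0],
  [0,[0,0,0],0],
])

```text
clock: 5.15
eef_pos: [0.5162, -0.4031, 0.0685]
tcp_rot: [[-0.999, 0.033, 0.0], [0.033, 0.999, -0.0], [-0.0, -0.0, -1.0]]
wrist_force: [-0.7, -0.5, 1.9]
grip_width: 0.013
grasp_force: 58.6
```

Run:
```python
from h import *
go([.5165,-.404,.07],178.5)
```

```text
t 5.15 pos [ 0.5162 -0.4031  0.0685] yaw 178.12 shift [-0.3 -0.9 -1.5] turn -0.4 W [-0.7 -0.5  1.9] M [ 0.022 -0.059 -0.018] w 0.013 gf 58.6
```

carry_out([
  [0,[0,0,-60],0],
  [0,[0,0,-110],0],
  [0,[0,0,-110],0],
  [0,[0,0,-110],0],
])

```text
clock: 5.65
eef_pos: [0.5159, -0.4029, 0.1773]
tcp_rot: [[-0.999, 0.033, -0.001], [0.033, 0.999, 0.001], [0.001, 0.001, -1.0]]
wrist_force: [-0.4, 0.3, -0.9]
grip_width: 0.0131
grasp_force: 61.1
```

carry_out([
  [0,[-10,50,0],10],
  [0,[-20,100,0],20],
  [0,[-30,150,0],29],
  [0,[-37,191,0],29],
  [0,[-37,191,0],29],
])

```text
clock: 6.28
eef_pos: [0.5592, -0.2102, 0.1756]
tcp_rot: [[-0.86, 0.51, -0.004], [0.51, 0.86, 0.002], [0.004, 0.0, -1.0]]
wrist_force: [-0.1, -0.5, -0.3]
grip_width: 0.0134
grasp_force: 61.1
```

carry_out([
  [0,[0,0,0],0],
  [0,[0,0,0],0],
  [0,[0,0,0],0],
])

```text
clock: 6.65
eef_pos: [0.559, -0.2144, 0.1778]
tcp_rot: [[-0.857, 0.515, -0.001], [0.515, 0.857, 0.0], [0.001, -0.0, -1.0]]
wrist_force: [-0.2, 0.8, -0.4]
grip_width: 0.0132
grasp_force: 61.1
```

Run:
```python
from h import *
go([.5598,-.2133,.134],148.8)
s=grab('side')
cv2.imwrite('pics/c4.png',cv2.resize(s['img'][90:200,270:360],(654,600)[::1],interpolation=cv2.INTER_CUBIC)[:600]) if 0 else crop(s,275,90,90,100,6,'c4.png')
```

```text
t 6.65 pos [ 0.559  -0.2144  0.1778] yaw 149.03 shift [-0.1  1.3 43.8] turn 0.2 W [-0.2  0.8 -0.4] M [0.031 0.004 0.01 ] w 0.0132 gf 61.1
```

View pics/c4.png

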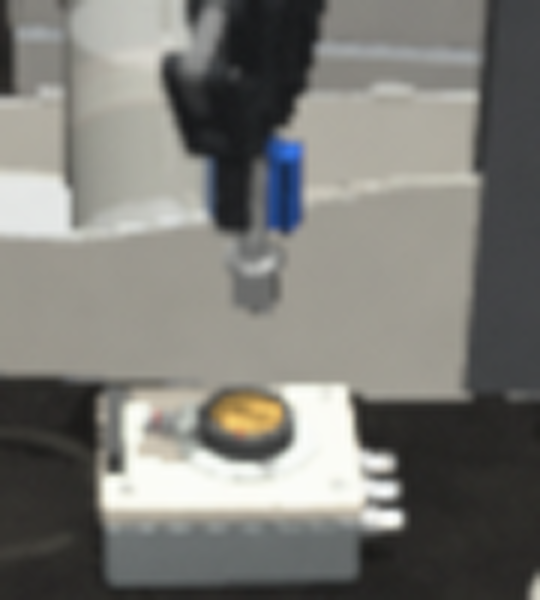

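The side crop shows the blade tip at (317.7,141.5) and the cam's centre at (316.3,158.8). I'll check where a plumb line from the tip lands.

Run:
```python
from h import *
s=dict(np.load('pics/side.npz'))
tcp=np.array([.559,-.2144,.1778])
for d in(60.5,120.5,112.8): 
    for dx in(0,.002): print(d,dx,proj(s,tcp+[dx,0,-d/1000]))
for z,uv in((.1173,(317.7,141.5)),(.065,(316.3,158.8))):
    c,d=ray(s,*uv);k=(z-c[2])/d[2];print('at z',z,c+k*d)
```

```text
60.5 0 [315.55306812 140.58625596]
60.5 0.002 [316.3363314 140.5259068]
120.5 0 [315.13515945 160.66379358]
120.5 0.002 [315.88953597 160.59951492]
112.8 0 [315.1870505  158.17079814]
112.8 0.002 [315.94501441 158.10698161]
at z 0.1173 [ 0.56350896 -0.2196038   0.1173    ]
at z 0.065 [ 0.56131405 -0.21777399  0.065     ]
```

Run:
```python
from h import *
t=dict(np.load('pics/top.npz'));t['img']=cv2.imread('pics/top0.png')
N=400;c=np.array([.5585,-.2140,.065]);r=.025
src=[];dst=[]
for a,b in[(1,1),(1,-1),(-1,-1),(-1,1)]:
    src.append(proj(t,c+[a*r,b*r,0]));dst.append((N/2-b*N/2,N/2-a*N/2))
H=cv2.getPerspectiveTransform(np.float32(src),np.float32(dst))
im=cv2.warpPerspective(t['img'],H,(N,N),flags=cv2.INTER_CUBIC)
hsv=cv2.cvtColor(im,cv2.COLOR_BGR2HSV)
m=((hsv[...,0]>15)&(hsv[...,0]<35)&(hsv[...,1]>110)&(hsv[...,2]>80)).astype(np.uint8)
n,l,st,ce=cv2.connectedComponentsWithStats(m);k=1+st[1:,4].argmax()
pts=cv2.convexHull(np.argwhere(l==k)[:,::-1].astype(np.int32))
W=lambda x,y:c[:2]+[(N/2-y)*.125e-3,(N/2-x)*.125e-3]
e=cv2.fitEllipse(pts);print('ellipse',W(*e[0]),np.array(e[1])*.125,'circ',W(*cv2.minEnclosingCircle(pts)[0]))
g=cv2.cvtColor(im,cv2.COLOR_BGR2GRAY)
ins=cv2.erode(cv2.fillPoly(np.zeros_like(m),[pts],1),np.ones((21,21)))
d=(ins>0)&(g<np.percentile(g[ins>0],22))
rc=cv2.minAreaRect(np.argwhere(d)[:,::-1].astype(np.float32));print('slot rect',W(*rc[0]),rc[1],rc[2])
P=np.argwhere(d);mu=P.mean(0);v=np.linalg.eigh(np.cov((P-mu).T))[1][:,1];print('slot',W(mu[1],mu[0]),np.degrees(np.arctan2(v[1],v[0])))
o=im.copy();o[d]=(255,0,0);cv2.polylines(o,[pts],True,(0,255,0));cv2.imwrite('pics/c5.png',np.hstack([im,o]))
go([.5575,-.2135,.134],148.8)
```

```text
ellipse [ 0.56013432 -0.21261742] [29.79998398 31.94654846] circ [ 0.55962291 -0.21290198]
slot rect [ 0.56091964 -0.21312073] (48.541961669921875, 195.40650939941406) 31.4090518951416
slot [ 0.56055465 -0.21276859] 149.57910001453038
t 6.7 pos [ 0.5591 -0.2142  0.178 ] yaw 149.04 shift [ 1.7 -0.2 44. ] turn 0.2 W [ 0.2  0.4 -0.7] M [-0.016 -0.026 -0.022] w 0.0133 gf 61.1
```

View pics/c5.png

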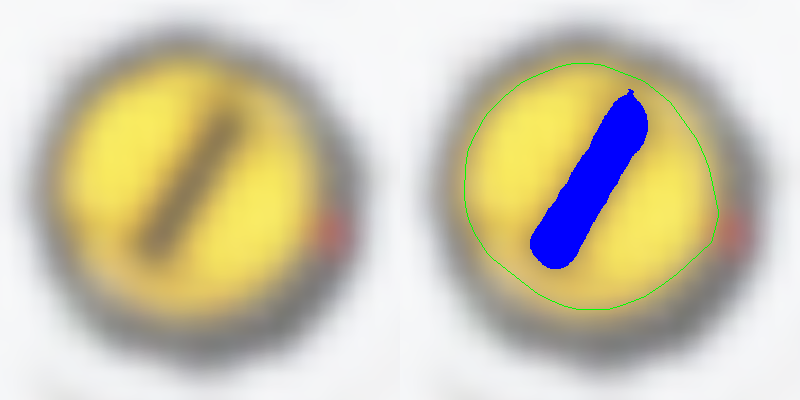

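The slot centre shows clearly at world (.5602,-.213), angle -31°. The two cameras disagree by 2–3 mm in x, so I'll lower to just above the rim and compare directly there.

carry_out([
  [0,[0.5,0.5,25],0],
  [0,[0.5,0.5,44],0],
  [0,[0.5,0.5,46],0],
  [0,[0.5,0.5,46],0],
  [0,[0.5,0.5,46],0],
])

```text
clock: 7.32
eef_pos: [0.5596, -0.2129, 0.1335]
tcp_rot: [[-0.858, 0.513, 0.002], [0.513, 0.858, -0.001], [-0.002, 0.0, -1.0]]
wrist_force: [-0.8, 0.2, -0.9]
grip_width: 0.0132
grasp_force: 61.1
```

Run:
```python
from h import *
go([.559,-.2135,.1315],148.8)
s=grab('side');crop(s,292,128,50,45,12,'c6.png')
```

```text
t 7.33 pos [ 0.5596 -0.2129  0.1335] yaw 149.12 shift [ 0.3 -0.8  2. ] turn 0.3 W [-0.8  0.2 -0.9] M [-0.01   0.014  0.019] w 0.0132 gf 61.1
```

View pics/c6.png

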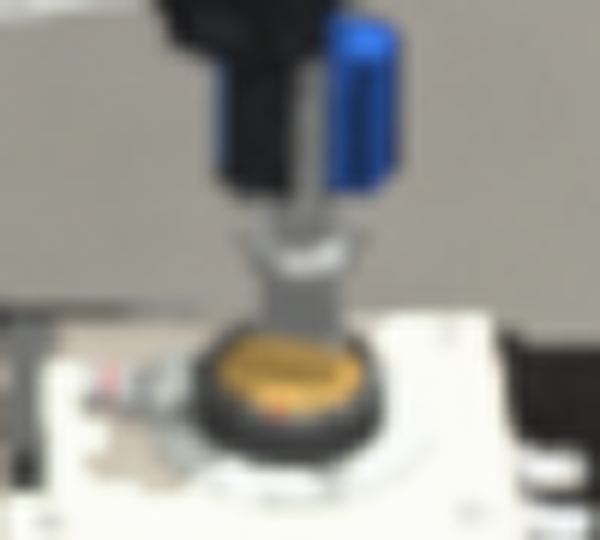

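The blade centre is at crop column 303, the collar centre at 289, and the fingers' centre around 280. So the key sits about 3–4 mm off along the slot direction in the grip, and across the slot it is fine. I'll shift 3.5 mm along tool x, then go down gently.

carry_out([
  [0,[3.5,0,0],0],
  [0,[3.5,0,4],0],
  [0,[3.5,0,6],0],
  [0,[3.5,0,6],0],
  [0,[3.5,0,6],0],
])

```text
clock: 8.0
eef_pos: [0.5562, -0.2109, 0.1262]
tcp_rot: [[-0.858, 0.513, -0.0], [0.513, 0.858, 0.0], [0.0, 0.0, -1.0]]
wrist_force: [0.7, -0.1, -0.3]
grip_width: 0.0134
grasp_force: 61.1
```

Run:
```python
from h import *
go([.5572,-.2113,.1275],148.8)
```

```text
t 8.0 pos [ 0.5562 -0.2109  0.1262] yaw 149.12 shift [-1.1  0.1 -1.3] turn 0.3 W [ 0.7 -0.1 -0.3] M [-0.003  0.101 -0.013] w 0.0134 gf 61.1
```

carry_out([
  [0,[0,0,1],0],
  [0,[0,0,2],0],
  [0,[0,0,3],0],
  [0,[0,0,3],0],
  [0,[0,0,3],0],
])

```text
clock: 8.62
eef_pos: [0.5565, -0.211, 0.1235]
tcp_rot: [[-0.858, 0.513, 0.001], [0.513, 0.858, -0.0], [-0.001, 0.0, -1.0]]
wrist_force: [1.8, -2.0, -0.2]
grip_width: 0.0132
grasp_force: 61.2
```

Run:
```python
from h import *
go([.5572,-.2113,.1195],148.8)
```

```text
t 8.62 pos [ 0.5565 -0.211   0.1235] yaw 149.12 shift [-0.8  0.1  4. ] turn 0.3 W [ 1.8 -2.  -0.2] M [-0.284 -0.47   0.01 ] w 0.0132 gf 61.2
```

The tip is at z≈.063 with almost no vertical force, so the blade has entered the slot. It leans lightly on the far end, so I'll back off 1 mm and go deeper.

carry_out([
  [0,[-1,0,0],0],
  [0,[-1.2,0,1],0],
  [0,[-1.2,0,2],0],
  [0,[-1.2,0,2],0],
])

```text
clock: 9.12
eef_pos: [0.557, -0.2113, 0.1208]
tcp_rot: [[-0.858, 0.513, -0.001], [0.513, 0.858, 0.0], [0.001, -0.0, -1.0]]
wrist_force: [0.4, -0.4, -1.8]
grip_width: 0.0135
grasp_force: 61.2
```

Run:
```python
from h import *
go([.5572,-.2113,.1195],148.8)
```

```text
t 9.12 pos [ 0.557  -0.2113  0.1208] yaw 149.12 shift [-0.2  0.2  1.3] turn 0.3 W [ 0.4 -0.4 -1.8] M [ 0.027 -0.015  0.019] w 0.0135 gf 61.2
```

carry_out([
  [0,[0,0,1],0],
  [0,[0,0,2],0],
  [0,[0,0,2],0],
  [0,[0,0,2],0],
])

```text
clock: 9.62
eef_pos: [0.5572, -0.2115, 0.1195]
tcp_rot: [[-0.858, 0.513, 0.0], [0.513, 0.858, -0.0], [-0.0, 0.0, -1.0]]
wrist_force: [0.7, 0.5, 1.2]
grip_width: 0.0133
grasp_force: 61.2
```

Run:
```python
from h import *
go([.5572,-.2113,.1195],148.8)
```

```text
t 9.62 pos [ 0.5572 -0.2115  0.1195] yaw 149.12 shift [0.1 0.2 0. ] turn 0.3 W [0.7 0.5 1.2] M [ 0.008  0.094 -0.001] w 0.0133 gf 61.2
```

carry_out([
  [0,[0,0,1],0],
  [0,[0,0,1.5],0],
  [0,[0,0,1.5],0],
  [0,[0,0,1.5],0],
])

```text
clock: 10.12
eef_pos: [0.5573, -0.2115, 0.1181]
tcp_rot: [[-0.858, 0.513, 0.0], [0.513, 0.858, -0.0], [-0.0, 0.0, -1.0]]
wrist_force: [-2.1, 0.4, 4.7]
grip_width: 0.0136
grasp_force: 61.4
```

Run:
```python
from h import *
for i in range(3):go([.5572,-.2113,.1195],148.8); robot.grab_frame('side')
```

```text
t 10.12 pos [ 0.5573 -0.2115  0.1181] yaw 149.11 shift [ 0.2  0.2 -1.4] turn 0.3 W [-2.1  0.4  4.7] M [0.109 0.274 0.002] w 0.0136 gf 61.4
t 10.18 pos [ 0.5573 -0.2115  0.118 ] yaw 149.12 shift [ 0.2  0.1 -1.5] turn 0.3 W [-1.6  0.6  4. ] M [ 0.068  0.265 -0.03 ] w 0.0136 gf 61.4
t 10.22 pos [ 0.5573 -0.2115  0.118 ] yaw 149.12 shift [ 0.2  0.1 -1.5] turn 0.3 W [-0.7  0.7  3.8] M [ 0.1    0.223 -0.024] w 0.0136 gf 61.4
```

The blade is seated, with a spring force of about 4 N. I'll centre it in the slot and turn clockwise about the cam's axis, with the key offset δ≈2 mm compensated.

carry_out([
  [0,[-1.2,0,0],0],
  [0,[-1.2,0.2,0],5],
  [0,[-1.3,0.4,0],10],
  [0,[-1.3,0.5,0],15],
  [0,[-1.3,0.5,0],15],
])

```text
clock: 10.9
eef_pos: [0.5591, -0.2115, 0.118]
tcp_rot: [[-0.697, 0.717, 0.001], [0.717, 0.697, 0.0], [-0.001, 0.001, -1.0]]
wrist_force: [1.0, 2.0, 2.3]
grip_width: 0.0135
grasp_force: 61.7
```

Run:
```python
from h import *
go([.5572,-.2113,.118],74)
```

```text
t 10.9 pos [ 0.5591 -0.2115  0.118 ] yaw 134.18 shift [ 1.5 -1.2 -0. ] turn 60.2 W [1.  2.  2.3] M [ 0.301 -0.144  0.017] w 0.0135 gf 61.7
```

carry_out([
  [0,[0,0.2,0],5],
  [0,[-0.1,0.4,0],10],
  [0,[-0.1,0.5,0],15],
  [0,[-0.1,0.7,0],20],
  [0,[-0.1,0.7,0],20],
])

```text
clock: 11.52
eef_pos: [0.5599, -0.2111, 0.1181]
tcp_rot: [[-0.411, 0.912, 0.002], [0.912, 0.411, 0.0], [-0.001, 0.002, -1.0]]
wrist_force: [2.3, 1.5, 3.3]
grip_width: 0.0134
grasp_force: 61.7
```

Run:
```python
from h import *
go([.5572,-.2113,.118],74)
```

```text
t 11.53 pos [ 0.5599 -0.2111  0.1181] yaw 114.28 shift [ 0.9 -2.5  0.1] turn 40.3 W [2.3 1.5 3.3] M [ 0.339 -0.577  0.056] w 0.0134 gf 61.7
```

carry_out([
  [0,[0,0.5,0],5],
  [0,[0,0.8,0],10],
  [0,[-0.1,1.0,0],15],
  [0,[-0.1,1.2,0],20],
  [0,[-0.1,1.2,0],20],
])

```text
clock: 12.15
eef_pos: [0.5608, -0.2109, 0.118]
tcp_rot: [[-0.075, 0.997, 0.001], [0.997, 0.075, -0.0], [-0.0, 0.001, -1.0]]
wrist_force: [4.4, 0.4, 3.2]
grip_width: 0.0132
grasp_force: 61.7
```

Run:
```python
from h import *
go([.5572,-.2113,.118],74)
```

```text
t 12.15 pos [ 0.5608 -0.2109  0.118 ] yaw 94.31 shift [-0.2 -3.6  0. ] turn 20.3 W [4.4 0.4 3.2] M [ 0.321 -0.522 -0.003] w 0.0132 gf 61.7
```

carry_out([
  [0,[0,0.1,0],3],
  [0,[0,0.2,0],6],
  [0,[0,0.3,0],9],
  [0,[0,0.4,0],12],
  [0,[0,0.4,0],12],
])

```text
clock: 12.78
eef_pos: [0.5613, -0.2109, 0.1181]
tcp_rot: [[0.134, 0.991, 0.002], [0.991, -0.134, -0.0], [-0.0, 0.002, -1.0]]
wrist_force: [3.8, 0.9, 3.4]
grip_width: 0.013
grasp_force: 61.7
```

Run:
```python
from h import *
go([.5572,-.2113,.118],74)
```

```text
t 12.78 pos [ 0.5613 -0.2109  0.1181] yaw 82.32 shift [-0.9 -4.   0.1] turn 8.3 W [3.8 0.9 3.4] M [ 0.219 -0.869  0.065] w 0.013 gf 61.7
```

carry_out([
  [0,[0,0.8,0],0],
  [0,[0,0.9,0],2],
  [0,[0,0.9,0],4],
  [0,[0,1,0],5],
  [0,[0,1,0],5],
])

```text
clock: 13.4
eef_pos: [0.5617, -0.211, 0.1178]
tcp_rot: [[0.223, 0.975, 0.0], [0.975, -0.223, -0.0], [0.0, 0.0, -1.0]]
wrist_force: [3.9, 1.2, 2.6]
grip_width: 0.0135
grasp_force: 61.7
```

Run:
```python
from h import *
go([.5572,-.2113,.118],74)
```

```text
t 13.4 pos [ 0.5617 -0.211   0.1178] yaw 77.12 shift [-1.3 -4.4 -0.2] turn 3.1 W [3.9 1.2 2.6] M [ 0.296 -0.619  0.046] w 0.0135 gf 61.7
```

carry_out([
  [0,[0,0,0],1],
  [0,[0,0,0],2],
  [0,[0,0,0],2],
])

```text
clock: 13.78
eef_pos: [0.5618, -0.211, 0.1179]
tcp_rot: [[0.257, 0.966, 0.0], [0.966, -0.257, -0.0], [0.0, 0.0, -1.0]]
wrist_force: [3.9, 1.7, 2.8]
grip_width: 0.0136
grasp_force: 61.7
```

Run:
```python
from h import *
go([.5572,-.2113,.118],74)
```

```text
t 13.78 pos [ 0.5618 -0.211   0.1179] yaw 75.11 shift [-1.5 -4.3 -0.1] turn 1.1 W [3.9 1.7 2.8] M [ 0.265 -0.765  0.022] w 0.0136 gf 61.7
```

carry_out([
  [0,[0,0,0],1],
  [0,[0,0,0],1.5],
  [0,[0,0,0],1.5],
])

```text
clock: 14.15
eef_pos: [0.5618, -0.211, 0.1178]
tcp_rot: [[0.282, 0.959, 0.0], [0.959, -0.282, -0.0], [0.0, 0.0, -1.0]]
wrist_force: [3.2, 0.9, 3.2]
grip_width: 0.0134
grasp_force: 61.7
```

Run:
```python
from h import *
for i in range(3):go([.5572,-.2113,.118],74); robot.grab_frame('side')
```

```text
t 14.15 pos [ 0.5618 -0.211   0.1178] yaw 73.61 shift [-1.6 -4.3 -0.2] turn -0.4 W [3.2 0.9 3.2] M [ 0.251 -0.851  0.043] w 0.0134 gf 61.7
t 14.2 pos [ 0.5618 -0.211   0.1178] yaw 73.62 shift [-1.6 -4.3 -0.2] turn -0.4 W [3.4 1.3 3.8] M [ 0.297 -0.854  0.017] w 0.0133 gf 61.7
t 14.25 pos [ 0.5618 -0.2111  0.1178] yaw 73.62 shift [-1.5 -4.3 -0.2] turn -0.4 W [4.3 0.9 4.3] M [ 0.299 -0.871  0.069] w 0.0134 gf 61.7
```

```bash
cat >> h.py <<'E'
def avg(n=5):
    W=[];M=[]
    for i in range(n): s=robot.state();W.append(s['wrist_force']);M.append(s['moment']);robot.grab_frame('side')
    R=s['tcp_rot'];print('W',np.mean(W,0).round(1),'Mz',np.mean(M,0)[2].round(3),'yaw',round(np.degrees(np.arctan2(R[1,0],R[0,0])),2),s['eef_pos'].round(4),round(s['clock'],1))
E
python3 -c "
from h import *
avg()"
```

```text
W [4.6 0.7 3.9] Mz 0.071 yaw 73.62 [ 0.5618 -0.211   0.1178] 14.5
```

carry_out([
  [0,[0,0,0],1],
  [0,[0,0,0],2],
  [0,[0,0,0],2],
])

```text
clock: 14.92
eef_pos: [0.5618, -0.2111, 0.1179]
tcp_rot: [[0.316, 0.949, 0.0], [0.949, -0.316, -0.0], [-0.0, 0.0, -1.0]]
wrist_force: [4.4, 0.2, 3.2]
grip_width: 0.0134
grasp_force: 61.7
```

```bash
python3 -c "
from h import *
avg()"
```

```text
W [4.5 0.3 3.5] Mz 0.076 yaw 71.58 [ 0.5618 -0.2111  0.1178] 15.1
```

carry_out([
  [0,[0,0,0],1],
  [0,[0,0,0],2],
  [0,[0,0,0],2],
])

```text
clock: 15.55
eef_pos: [0.5619, -0.2111, 0.1179]
tcp_rot: [[0.349, 0.937, 0.001], [0.937, -0.349, -0.0], [-0.0, 0.001, -1.0]]
wrist_force: [5.7, 0.5, 3.8]
grip_width: 0.0133
grasp_force: 61.7
```

```bash
python3 -c "
from h import *
avg()"
```

```text
W [5.1 0.6 3.6] Mz 0.058 yaw 69.58 [ 0.5619 -0.2111  0.1179] 15.8
```

carry_out([
  [0,[0,0.6,0],1],
  [0,[0,0.6,0],1.5],
  [0,[0,0.6,0],1.5],
])

```text
clock: 16.18
eef_pos: [0.5621, -0.2112, 0.1177]
tcp_rot: [[0.373, 0.928, -0.0], [0.928, -0.373, 0.0], [-0.0, -0.0, -1.0]]
wrist_force: [3.9, 1.0, 4.3]
grip_width: 0.013
grasp_force: 61.8
```

```bash
python3 -c "
from h import *
avg()"
```

```text
W [3.8 1.2 3.8] Mz 0.051 yaw 68.12 [ 0.5621 -0.2112  0.1177] 16.4
```

carry_out([
  [0,[0,0,0],1],
  [0,[0,0,0],1.5],
  [0,[0,0,0],1.5],
])

```text
clock: 16.8
eef_pos: [0.5622, -0.2112, 0.1177]
tcp_rot: [[0.397, 0.918, -0.0], [0.918, -0.397, 0.0], [0.0, -0.0, -1.0]]
wrist_force: [2.5, 1.2, 4.2]
grip_width: 0.0133
grasp_force: 61.8
```

Run:
```python
from h import *
avg()
s=grab('side');crop(s,285,130,70,50,10,'c7.png')
```

```text
W [3.2 1.4 3.9] Mz 0.048 yaw 66.63 [ 0.5622 -0.2112  0.1177] 17.0
```

View pics/c7.png

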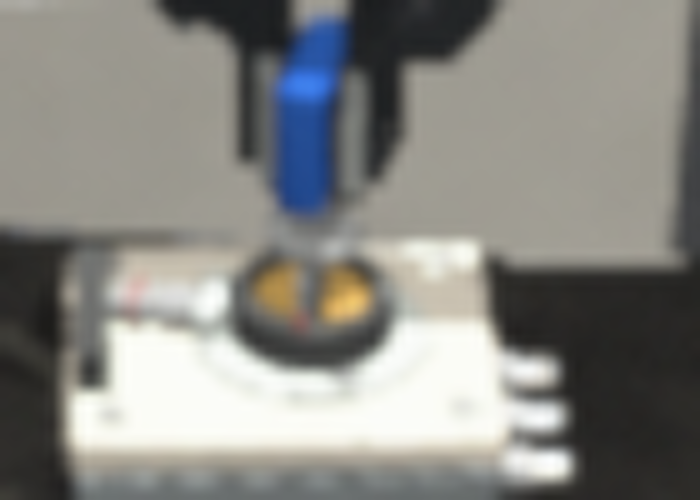

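The slot now lies close to the red dot (dot at crop (302,323), slot at (312,295)), and Mz is still only friction. I'll keep turning and watch for the rise.

carry_out([
  [0,[0,0.2,0],1],
  [0,[0,0.2,0],1.5],
  [0,[0,0.2,0],1.5],
])

```text
clock: 17.48
eef_pos: [0.5623, -0.2112, 0.1177]
tcp_rot: [[0.421, 0.907, -0.0], [0.907, -0.421, 0.0], [-0.0, -0.0, -1.0]]
wrist_force: [1.4, 2.3, 4.9]
grip_width: 0.0136
grasp_force: 61.8
```

```bash
python3 -c "
from h import *
avg()"
```

```text
W [1.9 2.  4.1] Mz 0.066 yaw 65.12 [ 0.5623 -0.2112  0.1177] 17.7
```

carry_out([
  [0,[0,0.1,0],1],
  [0,[0,0.1,0],1.5],
  [0,[0,0.1,0],1.5],
])

```text
clock: 18.1
eef_pos: [0.5624, -0.2113, 0.1177]
tcp_rot: [[0.444, 0.896, -0.0], [0.896, -0.444, 0.0], [0.0, -0.0, -1.0]]
wrist_force: [0.2, 3.0, 3.8]
grip_width: 0.0132
grasp_force: 61.7
```

```bash
python3 -c "
from h import *
avg()"
```

```text
W [0.8 2.5 3.8] Mz 0.074 yaw 63.62 [ 0.5625 -0.2113  0.1177] 18.3
```

carry_out([
  [0,[0,0,0],1],
  [0,[0,0,0],1.5],
  [0,[0,0,0],1.5],
])

```text
clock: 18.73
eef_pos: [0.5625, -0.2114, 0.1178]
tcp_rot: [[0.468, 0.884, -0.0], [0.884, -0.468, 0.0], [0.0, -0.0, -1.0]]
wrist_force: [2.1, 2.0, 4.3]
grip_width: 0.0135
grasp_force: 61.8
```

```bash
python3 -c "
from h import *
avg()"
```

```text
W [1.7 2.4 4.2] Mz 0.143 yaw 62.13 [ 0.5626 -0.2113  0.1178] 18.9
```

carry_out([
  [0,[0,0,0],1],
  [0,[0,0,0],1.5],
  [0,[0,0,0],1.5],
])

```text
clock: 19.35
eef_pos: [0.5626, -0.2114, 0.1178]
tcp_rot: [[0.491, 0.871, 0.0], [0.871, -0.491, -0.0], [0.0, 0.0, -1.0]]
wrist_force: [1.7, 2.0, 3.2]
grip_width: 0.0135
grasp_force: 61.8
```

```bash
python3 -c "
from h import *
avg()"
```

```text
W [1.4 2.1 3.7] Mz 0.238 yaw 60.62 [ 0.5626 -0.2114  0.1178] 19.6
```

The stop is felt: Mz rises 0.07→0.14→0.24. I'll relax the twist inside the slot's play and lift out.

carry_out([
  [0,[0,0,0],-2],
  [0,[0,0,0],-4],
  [0,[0,0,0],-6],
  [0,[0,0,0],-7],
  [0,[0,0,0],-7],
])

```text
clock: 20.23
eef_pos: [0.5622, -0.2117, 0.1177]
tcp_rot: [[0.381, 0.925, -0.001], [0.925, -0.381, -0.001], [-0.001, -0.0, -1.0]]
wrist_force: [0.4, 0.6, 4.0]
grip_width: 0.0133
grasp_force: 61.7
```

```bash
python3 -c "
from h import *
avg()"
```

```text
W [-0.7 -0.3  3.8] Mz -0.007 yaw 67.59 [ 0.5623 -0.2117  0.1177] 20.4
```

carry_out([
  [0,[0,0,-2],0],
  [0,[0,0,-5],0],
  [0,[0,0,-9],0],
  [0,[0,0,-14],0],
  [0,[0,0,-14],0],
])

```text
clock: 21.1
eef_pos: [0.5628, -0.2114, 0.1324]
tcp_rot: [[0.381, 0.925, 0.001], [0.925, -0.381, -0.0], [0.0, 0.001, -1.0]]
wrist_force: [0.1, -0.1, -0.8]
grip_width: 0.0131
grasp_force: 61.4
```

carry_out([
  [0,[0,0,-45],0],
  [0,[0,0,-45],0],
  [0,[0,0,-45],0],
  [0,[0,0,-45],0],
])

```text
clock: 21.6
eef_pos: [0.562, -0.2111, 0.1751]
tcp_rot: [[0.381, 0.925, -0.002], [0.925, -0.381, 0.001], [0.0, -0.002, -1.0]]
wrist_force: [-0.0, 0.8, -0.7]
grip_width: 0.0133
grasp_force: 61.3
```

Run:
```python
from h import *
avg(2);go([.5162,-.4031,.178],178.12)
s=grab('side');crop(s,275,85,90,95,6,'c8.png')
```

```text
W [-0.1  0.3 -0.6] Mz -0.014 yaw 67.62 [ 0.562  -0.2111  0.1752] 21.6
t 21.7 pos [ 0.5621 -0.2111  0.1754] yaw 67.62 shift [-195.    30.6   -2.7] turn -110.5 W [-0.1 -0.4 -0.4] M [-0.038  0.004  0.05 ] w 0.0131 gf 61.3
```

View pics/c8.png

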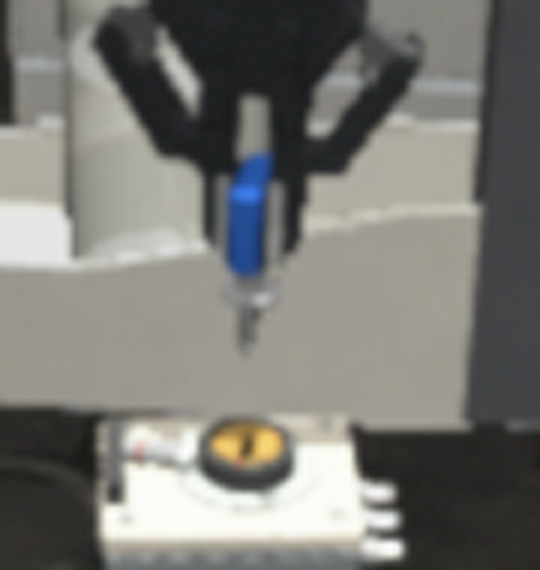

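The cam is now turned in line with the red dot and the bolt is extended. The key came out upright in the grip, with its tip at crop (245,350). Next I'll take it back to the stand.

carry_out([
  [0,[-50,8,-3],-10],
  [0,[-100,15,-3],-20],
  [0,[-150,23,-3],-31],
  [0,[-195,31,-3],-42],
  [0,[-195,31,-3],-52],
])

```text
clock: 22.38
eef_pos: [0.5152, -0.4067, 0.1784]
tcp_rot: [[-0.496, 0.868, -0.002], [0.868, 0.496, 0.0], [0.001, -0.001, -1.0]]
wrist_force: [-0.2, 1.1, -0.5]
grip_width: 0.0133
grasp_force: 61.1
```

carry_out([
  [0,[0,0,0],-53],
  [0,[0,0,0],-53],
  [0,[0,0,0],-53],
  [0,[0,0,0],-53],
  [0,[0,0,0],-53],
])

```text
clock: 23.0
eef_pos: [0.5168, -0.4034, 0.1791]
tcp_rot: [[-0.992, 0.123, -0.001], [0.123, 0.992, 0.001], [0.001, 0.001, -1.0]]
wrist_force: [-0.4, -0.5, -1.2]
grip_width: 0.0134
grasp_force: 61.1
```

carry_out([
  [0,[0,0,0],-5.5],
  [0,[0,0,0],-5.5],
  [0,[0,0,0],-5.5],
])

```text
clock: 23.38
eef_pos: [0.5169, -0.4034, 0.1794]
tcp_rot: [[-0.999, 0.035, -0.0], [0.035, 0.999, 0.0], [0.0, 0.0, -1.0]]
wrist_force: [-1.4, 0.0, -0.5]
grip_width: 0.0133
grasp_force: 61.1
```

Run:
```python
from h import *
go([.5162,-.4031,.110],178.12)
```

```text
t 23.38 pos [ 0.5169 -0.4034  0.1794] yaw 178.01 shift [ 0.7  0.3 69.4] turn -0.1 W [-1.4  0.  -0.5] M [-0.049  0.036  0.014] w 0.0133 gf 61.1
```

carry_out([
  [0,[0.6,0.3,40],0],
  [0,[0.6,0.3,75],0],
  [0,[0.6,0.3,84],0],
  [0,[0.6,0.3,84],0],
  [0,[0.6,0.3,84],0],
])

```text
clock: 24.0
eef_pos: [0.5171, -0.4038, 0.0981]
tcp_rot: [[-0.999, 0.033, 0.003], [0.033, 0.999, -0.002], [-0.003, -0.002, -1.0]]
wrist_force: [-0.1, 0.3, -0.9]
grip_width: 0.0133
grasp_force: 61.1
```

Run:
```python
from h import *
go([.5162,-.4031,.0685],178.12)
```

```text
t 24.0 pos [ 0.5171 -0.4038  0.0981] yaw 178.11 shift [ 1.1  0.7 29.6] turn -0.0 W [-0.1  0.3 -0.9] M [-0.029 -0.006  0.049] w 0.0133 gf 61.1
```

carry_out([
  [0,[0,0,3],0],
  [0,[0,0,6],0],
  [0,[0,0,9],0],
  [0,[0,0,9],0],
])

```text
clock: 24.5
eef_pos: [0.5161, -0.403, 0.0862]
tcp_rot: [[-0.999, 0.033, -0.001], [0.033, 0.999, 0.001], [0.001, 0.001, -1.0]]
wrist_force: [-0.8, 0.2, -0.0]
grip_width: 0.0134
grasp_force: 61.1
```

Run:
```python
from h import *
go([.5162,-.4031,.0685],178.12)
```

```text
t 24.5 pos [ 0.5161 -0.403   0.0862] yaw 178.12 shift [-0.1 -0.1 17.7] turn -0.0 W [-0.8  0.2 -0. ] M [-0.001  0.016  0.028] w 0.0134 gf 61.1
```

Tip is 4 mm into the pocket, no contact forces. Down the rest of the way.

carry_out([
  [0,[0,0,6],0],
  [0,[0,0,12],0],
  [0,[0,0,17],0],
  [0,[0,0,17],0],
  [0,[0,0,17],0],
])

```text
clock: 25.12
eef_pos: [0.5163, -0.4032, 0.0698]
tcp_rot: [[-0.999, 0.033, -0.0], [0.033, 0.999, 0.0], [0.0, 0.0, -1.0]]
wrist_force: [0.1, -0.7, -0.4]
grip_width: 0.013
grasp_force: 61.3
```

Run:
```python
from h import *
avg();go([.5162,-.4031,.0685],178.12)
```

```text
W [ 0.  -0.2 -0.9] Mz -0.014 yaw 178.12 [ 0.5164 -0.4032  0.0699] 25.3
t 25.38 pos [ 0.5164 -0.4032  0.0699] yaw 178.12 shift [0.2 0.1 1.4] turn 0.0 W [-0.3  0.5 -1. ] M [-0.052 -0.001 -0.017] w 0.0132 gf 61.3
```

carry_out([
  [0,[0,0,1],0],
  [0,[0,0,1.5],0],
  [0,[0,0,1.5],0],
])

```text
clock: 25.75
eef_pos: [0.5164, -0.4031, 0.0686]
tcp_rot: [[-0.999, 0.033, 0.0], [0.033, 0.999, -0.0], [-0.0, -0.0, -1.0]]
wrist_force: [-1.3, -0.4, 2.1]
grip_width: 0.013
grasp_force: 61.5
```

carry_out([
  [40,[0,0,0],0],
  [40,[0,0,0],0],
  [40,[0,0,0],0],
  [40,[0,0,0],0],
])

```text
clock: 26.25
eef_pos: [0.5164, -0.4031, 0.0682]
tcp_rot: [[-0.999, 0.033, -0.0], [0.033, 0.999, 0.0], [0.0, 0.0, -1.0]]
wrist_force: [-0.7, -0.0, 0.5]
grip_width: 0.0339
grasp_force: 0.0
```

carry_out([
  [40,[0,0,-50],0],
  [40,[0,0,-100],0],
  [40,[0,0,-110],0],
  [40,[0,0,-110],0],
  [40,[0,0,-110],0],
])

```text
clock: 26.88
eef_pos: [0.5158, -0.4027, 0.1758]
tcp_rot: [[-0.999, 0.033, -0.003], [0.033, 0.999, 0.002], [0.003, 0.002, -1.0]]
wrist_force: [-0.5, -0.5, 0.2]
grip_width: 0.0341
grasp_force: 0.0
```

Run:
```python
from h import *
go([.5162,-.4031,.1785],178.12)
s=grab('side');crop(s,275,140,90,100,6,'c9.png')
```

```text
t 26.88 pos [ 0.5158 -0.4027  0.1758] yaw 178.12 shift [-0.4 -0.4 -2.7] turn -0.0 W [-0.5 -0.5  0.2] M [0.033 0.002 0.005] w 0.0341 gf 0.0
```

View pics/c9.png

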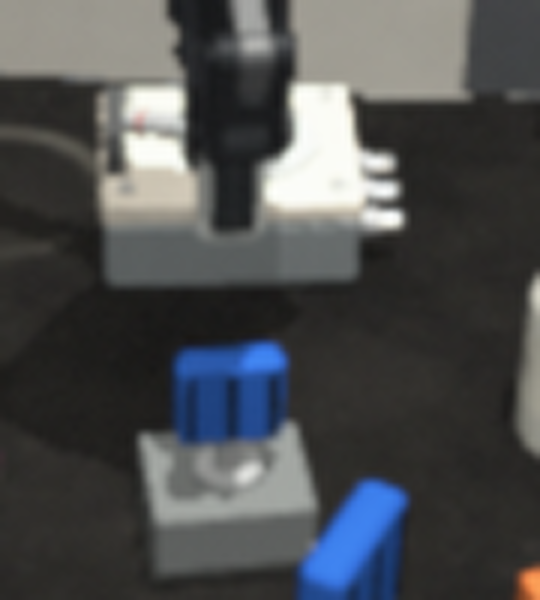

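The key is upright and fully down in its stand (handle at crop (231,395), flange on the block), and the gripper is clear. Handing in.

```bash
python3 -c "
from h import *
print(robot.close_job())"
```

```text
the job is handed in; nothing more can be done
None
```

I seated the key in the lock, turned it clockwise until I felt the stop (about 0.24 N m), put it back upright and fully down in its stand, and handed the job in at about 27 s; no verdict was returned, and I inferred that the bolt is home from the rise in twist and the side picture.

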